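# Hold a cast prism against the sprung stop

### The job

Lift the full-length concrete prism out of its mould cavity, lay it lengthwise on the two rails of the holding fixture between the open side clamps, and push it end-on against the sprung stop until the pointer stands between the two marks (a steady push of about 13 N); never drive the stop to the end of its travel. Finish while holding it there: keep the grip and the push, as the technician will then tighten the clamps. Leave the short prism in its cavity and the other things where they are.

Things in the scene. Friction and masses are not known exactly. Their poses are not given: they have to be found in the camera images.
- prism: the full-length hardened concrete test prism: a plain grey square bar 160 mm long (its x axis), 40 mm wide (y) and 40 mm high (z), about 0.57 kg. Origin: centre of its underside. It starts lying in one of the two mould cavities, its underside 8 mm above the table, so 25 mm of its height stands proud of the mould's walls; 2 mm of play all round.
- prism_center (a point): the middle of the full-length prism, 20 mm above its underside
- short_prism: the failed short prism: same section 40 x 40 mm and same material, only 100 mm long (x), in the other cavity; it stays there. Origin: centre of its underside
- mould: fixed steel mould, 210 (x) x 170 (y) x 23 mm high, with two open cavities 164 (x) x 44 (y) x 15 mm deep, centred 45 mm either side of its middle along y; cavity floor 8 mm above the table. Origin: centre of its underside. Either cavity may hold the full prism; the mould may stand left or right of the fixture
- fixture: fixed grey steel holding fixture. Origin: on the table, under the middle of a prism lying on the rails with its end just touching the stop at rest. x: along the rails towards the stop (pressing direction), y across, z up. Base plate x -125 to +165 mm, 120 mm wide, 12 mm high. Spring housing behind the stop at x 128 to 164 mm, 56 mm high
- rails (a point): middle between the two steel rails at their top, 20 mm above the table and right above the fixture origin. The rails run along the fixture x, from x = -117 to +67 mm, 8 mm wide, at y = +-13 mm; the prism lies on both
- clamps (a point): point on the fixture centre line at x = 55 mm, z = 36 mm, midway between two open side clamps: screw tips at y = +-34 mm, uprights at y = +-50 mm (22 mm long, top at z = 50 mm), black knobs out to y = +-80 mm
- stop_face (a point): centre of the pressing face of the sprung stop (a steel plate 12 mm thick, 60 mm wide, z 22 to 58 mm above the table); it faces along the fixture's -x and at rest lies at x = 80, y = 0, z = 40 mm of the fixture; it moves with the stop
- stop (a joint): how far the stop is pushed in along the fixture +x, in m: 0 at rest, 0.028 at the end of travel. Spring of 1 N per mm, no preload: 0.013 means a push of 13 N. A thin pointer on the stop comes between the two pairs of marks on the housing top (x = 141 and 149 mm) from 9 to 17 mm of travel. The spring pushes the prism back if it is let go
- mallet: bystander, to be left alone: rubber mallet 260 mm long, lying at the left
- spanner: bystander, to be left alone: spanner 160 mm long, lying between the mould and the fixture
- oil: bystander, to be left alone: jar of mould oil, 56 mm across, 120 mm high, standing beyond the middle
- brush: bystander, to be left alone: brush 190 mm long, lying at the right
- cup: bystander, to be left alone: white plastic cup 80 mm across, 85 mm high, at the left

How it is judged:
By the outcome, as a careful person would: the job done as asked, in the order asked, and still so for the second after the job is handed in, while the arm keeps its last pose, push and grip.
It also fails if it takes over 48 s, if anything falls off the work surface, if the arm or the gripper's body presses on something with over 40 N, if the wrist force passes 120 N, or if a joint passes its speed limit or range.

### The arm

A 6-joint arm with a two-finger parallel gripper is mounted at the origin on the work surface. World frame = base frame: x ahead of the robot, y to its left, z up, the work surface at z = 0. Lengths are in mm, angles in rad, forces in N, time in s.
With the tool pointing down it reaches from about 300 to 775 mm from the base axis. Payload 14.6 kg.
Tool frame: the origin (TCP) lies midway between the tips of the shut fingers; the grasp point (between the pads) lies 19 mm behind it (r.grip_point_offset is the distance from the TCP to the grasp point, in mm); z points along the fingers, y is the line along which they close (so a half turn about z gives the same grasp; the last joint's range is limited). The gripper opens to 85 mm and grips with 20 to 120 N. Pads are 22 mm wide; open, the fingers measure 114 mm over their backs; the gripper's body (76 mm by 85 mm) begins 54 mm behind the grasp point. The pads swing forward as they close: fully open they stand 13 mm farther back than shut.
Start: joints at [1.039, 0.3, 1.521, -0, 1.321, -0.067], TCP at [246.53, 491.642, 231.281] pointing down, gripper open.
Joint ranges: [-3.03, 3.03], [-0.79, 2.21], [0.23, 2.52], [-1.04, 4.18], [0, 3.07], [-2.55, 2.55]. Speed limits (rad/s): [2.22, 2.22, 2.57, 3.14, 3.14, 3.14].

### API

Orientations are given as a rotation vector (axis times angle).
In Python, from plant import r, effector, sensors, imaging, job gives the robot as it stands. The module is installed in compiled form; this text tells all that it offers. Calls block until the motion is done:
- r.move_to(position, orientation): joint-space move of the TCP to a pose.
- r.line_to(position, ori=None, v=150): straight line of the TCP; ori=None keeps the orientation; v is the mean speed in mm/s.
- r.set_joints(angles): joint-space move.
- effector.grip(opening, effort=None): finger opening in mm; effort is the grip in N (None keeps the last); returns when the fingers have stopped.
- r.wait(seconds).
- r.inverse_kinematics(position, orientation): joint angles nearest the present ones, or None.
- sensors.state(): the state.
- imaging.read_camera(name): name is "scene" or "top" or "wrist"; returns a dict with "img" (384x512x3 uint8, red, green, blue), "depth" (384x512 float32, mm along the optical axis (not along the pixel's ray), 0 where there is no reading), "camera_matrix" (3x3 intrinsics, pixels), "eye" and "rotation" of the camera in the world. Camera axes: x right, y down, z forward; pixel columns grow to the right and rows downward; lengths in mm; the calibration is good to about 2 mm. A picture is of the moment at which its call begins.
A pose or a line that the arm cannot do raises r.PlanningError and nothing moves.
- job.job_done(): hands the job in; it is judged then, once.
The state is a dict: "time": time; "joint_positions": joint angles; "joint_vel": joint speeds; "joint_efforts": joint torques, N m; "eef_pos": TCP position; "tool_rot": TCP orientation; "wrist_force": force on the tool from outside, world axes, zero at the start; "wrist_torque": the same for the moment, N m; "finger_gap": finger opening in mm; "grasp_force": force on a finger pad.
Only numpy, scipy, OpenCV 4.12 (cv2) and the standard library are available. Lean on these libraries where they do the work, as an engineer would, in place of code of your own. Each camera call takes 0.05 s, during which the arm holds its last target. There are 200 camera calls.

## Working session

There is one attempt and no reset: what is moved stays moved. The work goes in short steps, each a Python script; the robot and the scene stay as the last script left them, time stands still between calls to the robot, and variables do not carry over. Pictures are saved under pics/ and viewed, at most 10 in all, crops included, and the job is handed in when it is done.

```bash
mkdir -p pics; cat > h.py <<'E'
import numpy as np, cv2
from plant import r, effector, sensors, imaging, job
def cloud(c):
    K=c["camera_matrix"]; d=c["depth"]; v,u=np.mgrid[:d.shape[0],:d.shape[1]]
    P=np.stack([(u-K[0,2])/K[0,0]*d,(v-K[1,2])/K[1,1]*d,d],-1)
    W=P@np.array(c["rotation"]).T+np.array(c["eye"]); W[d==0]=np.nan
    return W
def save(c,n): cv2.imwrite("pics/"+n,c["img"][:,:,::-1])
E
python3 - <<'E'
from h import *
s=sensors.state(); print(s["time"],s["eef_pos"],s["tool_rot"],s["wrist_force"])
for n in("top","scene"):
    c=imaging.read_camera(n); save(c,n+"1.png"); np.savez(n+"1.npz",**c); print(n,c["eye"],np.round(c["rotation"],3).tolist(),c["camera_matrix"].tolist())
E
```

```text
0.0 [246.41706664 491.45105699 230.69729254] [-7.23489725e-01 -3.05678077e+00  1.77016106e-03] [ 0.67794768  0.21114781 -0.50019078]
top [ 497.62938761   32.22309269 1252.17375827] [-2.184, 2.197, -0.1] [[379.9518778386455, 0.0, 251.42487179680109], [0.0, 379.9518778386455, 188.7845504793231], [0.0, 0.0, 1.0]]
scene [1496.24082553  600.09963498  918.24838597] [-1.202, -2.185, 1.05] [[373.77891040347504, 0.0, 258.52999450317066], [0.0, 373.77891040347504, 182.24507192608638], [0.0, 0.0, 1.0]]
```

View pics/top1.png

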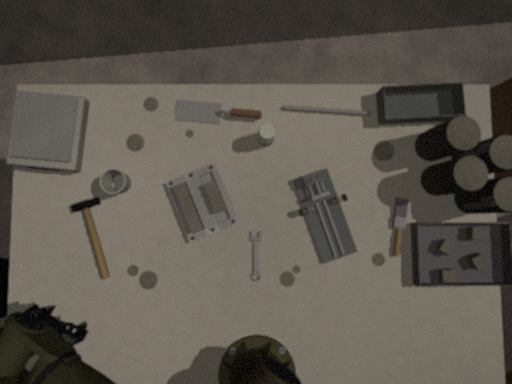

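View pics/scene1.png

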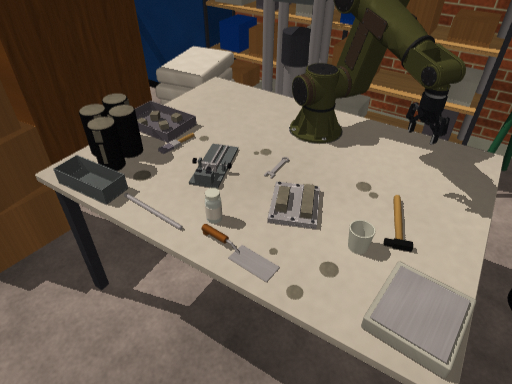

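The top view shows the mould at about (200,203): the full prism is in the left cavity at (185,209) and the short one is at (211,190). The fixture is at about (322,215), with its knobs at (297,212) and (345,197) and its stop end at the upper left. The scene view agrees.

```bash
cat >> h.py <<'E'
from scipy.spatial.transform import Rotation as R
def cloud(c):
    K=c["camera_matrix"]; d=c["depth"]; v,u=np.mgrid[:d.shape[0],:d.shape[1]]
    P=np.stack([(u-K[0,2])/K[0,0]*d,(v-K[1,2])/K[1,1]*d,d],-1)
    rot=np.array(c["rotation"]); M=R.from_rotvec(rot).as_matrix() if rot.ndim==1 else rot
    W=P@M.T+np.array(c["eye"]); W[d==0]=np.nan
    return W
def rect(pts):
    (cx,cy),(w,h),a=cv2.minAreaRect(pts.astype(np.float32)); 
    if w<h: w,h,a=h,w,a+90
    return np.array([cx,cy]),w,h,(a+90)%180-90
def blobs(W,lo,hi,box,minn=20):
    m=((W[...,2]>lo)&(W[...,2]<hi)&(W[...,0]>box[0])&(W[...,0]<box[1])&(W[...,1]>box[2])&(W[...,1]<box[3])).astype(np.uint8)
    n,l=cv2.connectedComponents(m,connectivity=4)
    for i in range(1,n):
        p=W[l==i]
        if len(p)>=minn:
            c,w,h,a=rect(p[:,:2]); print("n",len(p),"c",c.round(1),"w,h",round(w,1),round(h,1),"ang",round(a,2),"z",np.median(p[:,2]).round(1),"mean",p[:,:2].mean(0).round(1))
E
python3 - <<'E'
from h import *
c=np.load("top1.npz"); W=cloud(c)
print("table",W[300,200].round(1),W[300,330].round(1))
for uv in((185,209),(211,190),(322,215),(302,185),(297,212),(345,197)): print(uv,W[uv[1],uv[0]].round(1))
print("prisms");blobs(W,38,56,(300,650,80,350))
print("mould");blobs(W,12,56,(300,650,60,350),100)
print("fixture");blobs(W,6,70,(200,650,-350,-60),100)
print("housing");blobs(W,52,70,(200,650,-350,-60),10)
E
```

```text
table [233.  179.9   1.3] [ 228.5 -241.    -0.5]
(185, 209) [525.3 223.1  45.9]
(211, 190) [585.3 141.3  43.5]
(322, 215) [ 503.7 -215.4   25. ]
(302, 185) [ 602.7 -154.5    9.6]
(297, 212) [ 514.3 -138.3   -2.3]
(345, 197) [ 560.4 -285.4   48.2]
prisms
n 400 c [565.9 131.6] w,h 99.0 40.0 ang 21.86 z 47.3 mean [566.1 131.4]
n 650 c [532.3 215.1] w,h 159.7 40.8 ang 21.87 z 47.1 mean [532.  214.5]
mould
n 3013 c [549.4 173.6] w,h 210.4 170.4 ang 21.97 z 24.4 mean [543.5 176.7]
fixture
n 3335 c [ 505.4 -232. ] w,h 289.0 172.1 ang 17.97 z 13.0 mean [ 503.7 -225.1]
housing
n 334 c [ 600.7 -193.3] w,h 83.2 70.8 ang 18.01 z 56.6 mean [ 608.5 -190.4]
```

```bash
cat >> h.py <<'E'
def ori(deg): a=np.radians(deg)/2; return (np.pi*np.array([np.cos(a),np.sin(a),0])).tolist()
E
python3 - <<'E'
from h import *
r.move_to([490,-235,330],ori(18))
c=imaging.read_camera("wrist"); save(c,"w1.png"); np.savez("w1.npz",**c)
s=sensors.state(); print(s["time"],s["eef_pos"],s["tool_rot"],s["joint_positions"]); print(c["eye"])
W=cloud(c); print(np.nanmin(W.reshape(-1,3),0),np.nanmax(W.reshape(-1,3),0))
box=(200,800,-420,-60)
print("all");blobs(W,6,70,box,300)
print("top");blobs(W,51,64,box,100)
print("rails");blobs(W,17,23,box,100)
print("knobs");blobs(W,28,50,box,100)
E
```

```text
2.875 [ 490.23930153 -234.44243276  329.91926812] [-3.10244693e+00 -4.93322126e-01  1.70999505e-04] [-5.13504827e-01  2.30256785e-01  1.38216183e+00  6.45503955e-05
  1.52936428e+00  7.41907888e-01]
[ 553.01831507 -214.85200855  473.16858871]
[ -400.96908588 -1590.64585335  -616.69554254] [816.454732   206.03681752 434.16345949]
all
n 12556 c [ 505.7 -226.5] w,h 289.7 159.0 ang 18.86 z 13.0 mean [ 520.2 -221.7]
top
n 1750 c [ 602.1 -193.1] w,h 84.0 69.1 ang 18.85 z 56.8 mean [ 611.5 -190.9]
rails
n 491 c [ 459.5 -228.5] w,h 183.9 8.0 ang 18.94 z 20.4 mean [ 463.7 -227.1]
n 491 c [ 467.7 -253.1] w,h 183.6 8.0 ang 18.82 z 20.5 mean [ 468.5 -252.9]
knobs
n 162 c [ 585.4 -179.4] w,h 35.3 29.7 ang 18.87 z 41.7 mean [ 588.7 -177.5]
n 154 c [ 597.9 -214.8] w,h 34.5 30.3 ang 19.31 z 41.8 mean [ 601.4 -214.5]
n 180 c [ 560.1 -278.2] w,h 26.2 23.4 ang -71.94 z 44.2 mean [ 561.5 -281.3]
n 178 c [ 517.5 -152.3] w,h 25.9 23.3 ang -72.13 z 44.4 mean [ 516.6 -148.9]
```

View pics/w1.png

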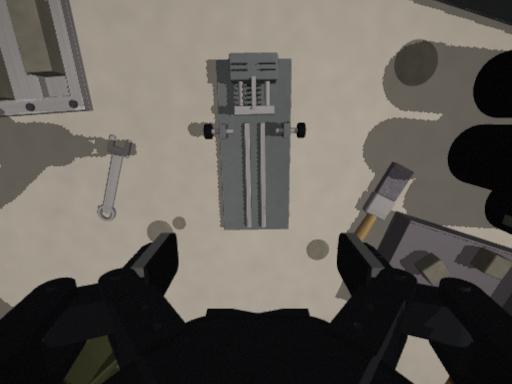

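The wrist view shows the fixture upright, with its rails at columns 248–265, the stop at row 110 and the housing at row 65. Rails and base plate agree on the fixture pose: origin (487,-232.8), yaw 18.9°. Next I take a close look at the prism, then grasp.

```bash
python3 - <<'E'
from h import *
r.move_to([480,195,210],ori(22.5))
c=imaging.read_camera("wrist"); save(c,"w2.png"); np.savez("w2.npz",**c)
s=sensors.state(); print(s["time"],s["eef_pos"],s["joint_positions"]); print(c["eye"])
W=cloud(c); box=(300,700,60,350)
print("prisms");blobs(W,40,56,box,200)
print("mould");blobs(W,19,28,box,300)
E
```

```text
4.5667 [480.47980582 194.26389705 210.27143949] [ 3.13585111e-01  2.47643001e-01  1.63780700e+00 -1.01622593e-04
  1.25564297e+00  1.49291446e+00]
[541.40469712 218.59838538 353.56661075]
prisms
n 5241 c [533.5 215.9] w,h 158.7 40.2 ang 22.04 z 48.5 mean [538.6 217.9]
n 3369 c [567.2 132.8] w,h 99.3 40.6 ang 21.92 z 48.5 mean [568.6 134.3]
mould
n 14516 c [550.2 174. ] w,h 210.2 170.7 ang 22.24 z 23.5 mean [559.9 179.6]
```

View pics/w2.png

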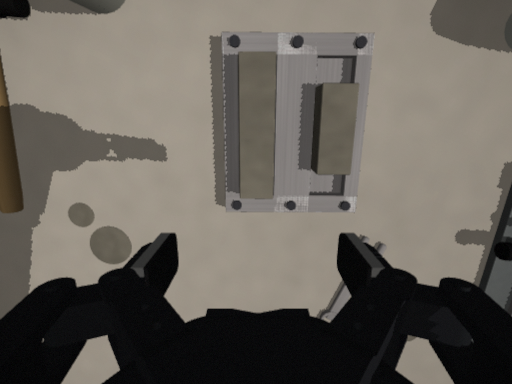

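The full prism is at column 258, rows 52–198, and the short one is at (335,128). The measured heights and sizes match the given ones, so I grasp at (533.3,215.8).

```bash
python3 - <<'E'
from h import *
effector.grip(72,70)
r.move_to([533.3,215.8,110],ori(22.0))
r.line_to([533.3,215.8,25],v=80)
s=sensors.state(); print(s["time"],s["eef_pos"],s["wrist_force"])
effector.grip(30,70)
s=sensors.state(); print(s["time"],s["finger_gap"],s["grasp_force"],s["eef_pos"],s["wrist_force"])
r.line_to([533.3,215.8,60],v=40)
s=sensors.state(); print(s["time"],s["finger_gap"],s["grasp_force"],s["eef_pos"],s["wrist_force"],s["wrist_torque"])
r.line_to([533.3,215.8,130],v=100)
c=imaging.read_camera("wrist"); save(c,"w3.png"); np.savez("w3.npz",**c)
c2=imaging.read_camera("scene"); save(c2,"s3.png")
s=sensors.state(); print(s["time"],s["eef_pos"])
W=cloud(c); print("held"); blobs(W,145,165,(300,750,60,400),200)
E
```

```text
6.6083 [533.61539375 215.90921498  25.54475307] [-0.0188223  -0.473279   -0.18734202]
7.0083 38.37914339246002 72.6306939125061 [533.62814916 216.01634503  25.73476191] [-1.57217268 -0.54422552  5.29140826]
8.0333 38.424502056484585 71.01296782493591 [533.1319272  215.73655913  59.71237396] [ 0.07668464  0.54509542 -5.97882559] [-0.08061125  0.04260438  0.04244652]
8.9833 [532.94885888 215.67950821 129.13263351]
held
n 19557 c [554.5 226.7] w,h 114.6 64.9 ang 32.8 z 152.1 mean [560.5 225.7]
```

View pics/w3.png

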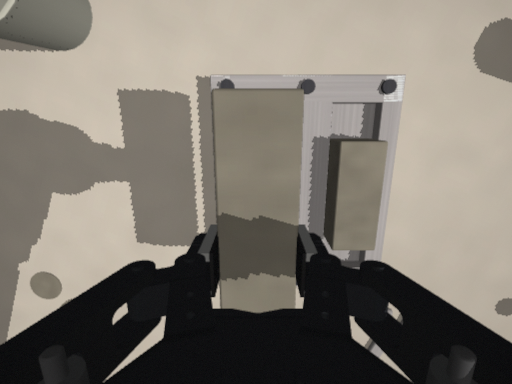

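The prism is held straight and level: its front end is at row 92, it is square between the pads, and the short prism is still in its cavity. Its top is at 152 where 151.5 was expected. I carry it over and lay it on the rails.

```bash
cat >> h.py <<'E'
A=np.radians(18.87); O=np.array([487.0,-232.8]); ex=np.array([np.cos(A),np.sin(A)]); ey=np.array([-ex[1],ex[0]])
def F(x,y,z): p=O+x*ex+y*ey; return [p[0],p[1],z]
def tof(P): d=np.asarray(P)[...,:2]-O; return np.stack([d@ex,d@ey],-1)
def rep():
    s=sensors.state(); f=s["wrist_force"]; print(round(s["time"],2),"F",tof(s["eef_pos"]).round(2),"z",round(s["eef_pos"][2],2),"f",np.round([f[:2]@ex,f[:2]@ey,f[2]],2),"gap",round(s["finger_gap"],2),round(s["grasp_force"],1)); return s
E
python3 - <<'E'
from h import *
W=cloud(np.load("w3.npz")); m=(W[...,2]>149)&(W[...,2]<156)
P=W[m]; b=np.radians(22); d=(P[:,:2]-[532.95,215.68])@np.array([[np.cos(b),-np.sin(b)],[np.sin(b),np.cos(b)]])
k=d[:,0]>25; d=d[k]; print("front end",np.percentile(d[:,0],99.5)); 
for a in (30,50,70): q=d[abs(d[:,0]-a)<3,1]; print(a,q.min().round(1),q.max().round(1))
zz=P[k]; print("pitch z",[np.median(zz[abs(d[:,0]-a)<3,2]).round(1) for a in(30,50,70)])
r.move_to(F(-14,0,115),ori(18.87)); rep()
r.line_to(F(-14,0,44),v=80); rep()
c=imaging.read_camera("wrist"); save(c,"w4.png"); np.savez("w4.npz",**c)
W=cloud(c); P=W[(W[...,2]>58)&(W[...,2]<72)]; d=tof(P); k=(abs(d[:,1])<30)&(d[:,0]>10)&(d[:,0]<75); d=d[k]
print("front",np.percentile(d[:,0],99.5))
for a in (20,40,58): q=d[abs(d[:,0]-a)<3,1]; print(a,q.min().round(1),q.max().round(1))
E
```

```text
front end 79.36792936162477
30 -21.0 18.8
50 -21.1 19.1
70 -21.1 19.0
pitch z [np.float64(152.1), np.float64(152.0), np.float64(152.0)]
10.66 F [-13.34   0.57] z 115.02 f [ 0.03  0.01 -5.8 ] gap 38.66 71.0
11.7 F [-13.75  -0.26] z 44.53 f [ 0.59  0.74 -5.87] gap 38.85 71.0
front 65.60856973312664
20 -20.8 18.8
40 -21.1 18.6
58 -21.2 18.9
```

View pics/w4.png

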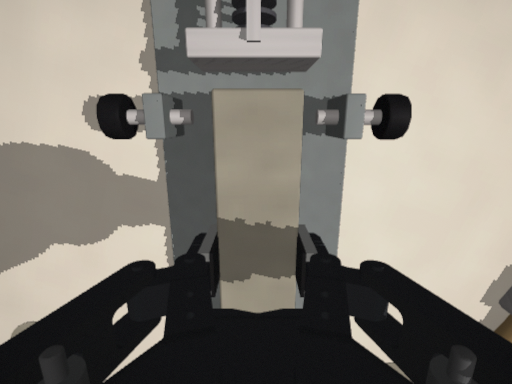

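The prism is centred between the screw tips to about 1 mm (tips at columns 190 and 318, prism 214–303), and its front end stands clear of the stop plate at row 45. I correct y by 1 mm and lower it until the rails take the weight.

```bash
python3 - <<'E'
from h import *
z=40.
r.line_to(F(-14,1.0,z),v=20); s=rep()
while z>34.5:
    z-=0.5; r.line_to(F(-14,1.0,z),v=15); s=rep()
    if s["wrist_force"][2]>-2: break
r.wait(.3); rep()
E
```

```text
12.11 F [-14.03   1.07] z 39.94 f [ 0.33  0.42 -6.51] gap 38.72 71.0
12.36 F [-14.01   0.99] z 39.49 f [ 0.69 -0.68 -5.47] gap 38.81 71.0
12.61 F [-14.01   1.  ] z 38.97 f [ 0.27  0.01 -6.57] gap 38.57 71.0
12.86 F [-13.99   1.01] z 38.47 f [-0.23 -0.4  -6.23] gap 38.79 71.0
13.11 F [-14.02   1.02] z 37.97 f [ 0.01  0.23 -5.25] gap 39.06 71.0
13.36 F [-13.98   0.96] z 37.72 f [-1.51  0.97 -1.13] gap 38.41 71.6
13.66 F [-13.96   0.94] z 37.71 f [-2.76  1.9   1.92] gap 38.88 71.9
```

```bash
python3 - <<'E'
from h import *
r.line_to(F(-4,1.0,37.6),v=40); rep()
x=-4
while x<11:
    x+=1.5; r.line_to(F(x,1.0,37.6),v=25); s=rep()
    f=np.array(s["wrist_force"])[:2]@ex
    if f<-11: break
c=imaging.read_camera("wrist"); save(c,"w5.png"); np.savez("w5.npz",**c)
W=cloud(c); d=tof(W)
k=(W[...,2]>50)&(W[...,2]<63)&(abs(d[...,1])<28)&(abs(d[...,1])>22.5)&(d[...,0]>70)&(d[...,0]<115)
print("stop plate x",np.percentile(d[k][:,0],[2,50,98]).round(1),k.sum())
E
```

```text
14.06 F [-3.5  0.8] z 37.73 f [ 2.22 -0.79 -1.15] gap 38.69 71.8
14.31 F [-2.61  0.88] z 37.73 f [-1.9  -0.8   2.65] gap 39.04 72.0
14.56 F [-1.24  0.94] z 37.67 f [-5.34 -0.36  5.43] gap 38.99 72.2
14.81 F [0.33 0.93] z 37.72 f [-4.61 -0.92  5.13] gap 38.59 72.4
15.06 F [1.69 0.94] z 37.7 f [-6.59 -0.24  4.94] gap 38.71 72.4
15.31 F [3.04 0.96] z 37.7 f [-7.4   0.24  6.48] gap 38.85 72.6
15.56 F [4.38 0.95] z 37.71 f [-8.49  0.21  7.46] gap 38.49 72.7
15.81 F [5.7  0.92] z 37.73 f [-10.73  -0.11   7.8 ] gap 38.48 72.8
16.06 F [7.03 0.95] z 37.69 f [-12.95  -0.06   8.03] gap 38.63 72.9
stop plate x [86.6 92.3 98.4] 835
```

View pics/w5.png

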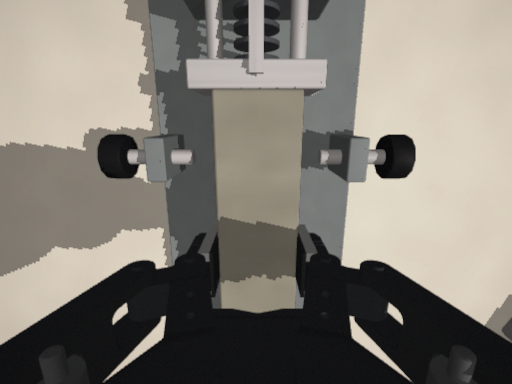

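The prism's end is on the stop plate (row 88) and the plate is at x≈86.6, so about 6.6 mm of travel so far. Part of the wrist force is rail friction, so I go on by travel to about 13 mm.

```bash
python3 - <<'E'
from h import *
for x in (10,12,13.7): r.line_to(F(x,1.0,37.7),v=25); rep()
r.wait(.8); s=rep()
c=imaging.read_camera("wrist"); np.savez("w6.npz",**c)
W=cloud(c); d=tof(W)
k=(W[...,2]>50)&(W[...,2]<63)&(abs(d[...,1])<28)&(abs(d[...,1])>22.5)&(d[...,0]>70)&(d[...,0]<125)
print("stop plate x",np.percentile(d[k][:,0],[2,50,98]).round(1),k.sum())
k=(W[...,2]>57)&(W[...,2]<63)&(abs(d[...,1])<15)&(d[...,0]>30)&(d[...,0]<92); print("prism top z",np.median(W[k][:,2]))
c2=imaging.read_camera("scene"); t=imaging.read_camera("top")
a=cv2.resize(c2["img"][130:200,180:250],(400,400),interpolation=cv2.INTER_CUBIC); b=cv2.resize(t["img"][160:230,280:350],(400,400),interpolation=cv2.INTER_CUBIC)
cv2.imwrite("pics/both6.png",np.hstack([a,b])[:,:,::-1])
E
```

```text
16.36 F [8.94 0.96] z 37.7 f [-13.76   1.25   7.  ] gap 38.72 72.8
16.61 F [10.72  0.95] z 37.72 f [-14.02  -0.16   8.83] gap 38.54 72.9
16.86 F [12.2   0.97] z 37.7 f [-16.43  -0.02  10.82] gap 38.59 73.1
17.66 F [12.18  0.94] z 37.71 f [-16.99   0.34   9.94] gap 38.3 73.1
stop plate x [ 91.7  97.4 103.6] 840
prism top z 60.59881436304836
```

View pics/both6.png

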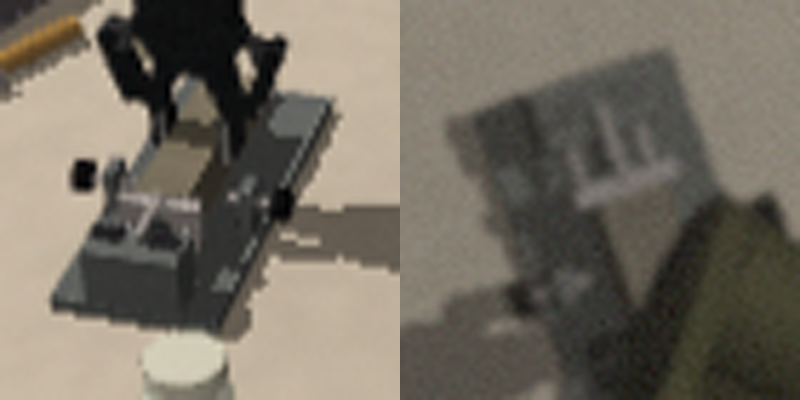

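In both crops the prism's end lies against the stop plate and the grip is intact. The pointer is not resolved clearly enough to read. I check the depth measure against the plate at rest, then go the last millimetre.

```bash
python3 - <<'E'
from h import *
def plate(c):
    W=cloud(c); d=tof(W)
    k=(W[...,2]>50)&(W[...,2]<63)&(abs(d[...,1])<28)&(abs(d[...,1])>22.5)&(d[...,0]>70)&(d[...,0]<125)
    print("plate x",np.percentile(d[k][:,0],[2,50,98]).round(1))
    return W,d
plate(np.load("w4.npz")); 
r.line_to(F(14.8,1.0,37.7),v=15); rep(); r.wait(1.0); rep()
c=imaging.read_camera("wrist"); save(c,"w7.png"); W,d=plate(c)
k=(W[...,2]>54)&(abs(d[...,1])<4)&(d[...,0]>105); print("pointer tip x",d[k][:,0].max() if k.any() else None)
E
```

```text
plate x [79.4 84.7 91.1]
18.06 F [13.05  0.92] z 37.72 f [-19.42   0.05  10.85] gap 38.28 73.2
19.06 F [13.06  0.95] z 37.71 f [-19.76  -0.15  10.78] gap 38.92 73.2
plate x [ 92.6  98.2 104.4]
pointer tip x 124.71905866690724
```

View pics/w7.png

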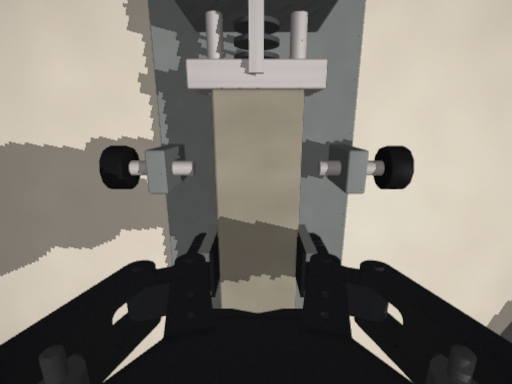

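The prism sits square and flush against the plate, centred between the open clamps. The plate went from 79.4 at rest to 92.6, so the travel is 13.2 mm, and it held steady over 1 s.

```bash
python3 -c "
from h import *
rep(); print(job.job_done())"
```

```text
19.11 F [13.04  0.97] z 37.69 f [-19.12  -0.37  11.04] gap 38.66 73.2
the job is handed in; nothing more can be done
None
```

Job handed in at 19.1 s: the full-length prism lies on the rails between the open clamps, still gripped and pressed against the stop at about 13.2 mm of travel, measured from the stop plate's movement because the pointer itself could not be read.

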